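# Sweep rosettes through the gate into the counting slot

## Robot

A 7-joint arm with a two-finger parallel gripper is mounted at the origin on the work surface. World frame = base frame: x ahead of the robot, y to its left, z up, the work surface at z = 0. Lengths are in m, angles in rad, forces in N, time in s.
With the tool pointing down it reaches from about 0.425 to 0.875 m from the base axis. Payload 8.4 kg.
Tool frame: the origin (TCP) lies midway between the tips of the shut fingers; the grasp point (between the pads) lies robot.grip_point_offset behind it (robot.grip_point_offset is the distance from the TCP to the grasp point, in m); z points along the fingers, y is the direction in which the jaws open and shut (so a half turn about z gives the same grasp; the last joint's range is limited). The gripper opens to 87 mm and grips with 3 to 60 N. Pads are 19 mm wide; open, the fingers measure 117 mm over their backs; the gripper's body (75 mm by 190 mm) begins 51 mm behind the grasp point.
Start: joints at [1.187, 0.333, 0.04, 1.465, -0.013, 1.343, -0.059], TCP at [0.183, -0.624, 0.223] pointing down, gripper open.
Joint ranges: [-2.58, 2.58], [-0.38, 2.09], [-1.3, 1.39], [0.25, 2.4], [-1.5, 4.64], [0.08, 2.09], [-2.65, 2.65]. Speed limits (rad/s): [2.22, 2.22, 2.79, 2.79, 3.14, 3.14, 3.14].

## Interface

Orientations are given as a rotation vector (axis times angle).
In Python, from plant import robot, viewer, job gives the robot as it stands.
- The arm moves only by the tool step_arm, never from a script. Its argument "deltas" is a list of rows, each a list of 6 numbers: the shift along the tool's x, y, z in units of 0.03 m (1.0 is 0.03 m), then the turn, a rotation vector about the tool's x, y, z in units of 0.12 rad (1.0 is 0.12 rad). A call has 1 to 8 rows; each row shifts and turns the pose as measured when the row begins, along the tool's axes as they then stand; what a row does not reach is not made up. A row lasts 1/8 s, in which the tool goes at most 62.5 mm and 10.7 degrees, less where a joint would pass 70% of its speed; a pose out of reach is approached as far as the arm can. A call with a number of a shift or a turn outside -1 to 1 is refused whole. A call with a gripper value outside its range is refused whole. "jaw" is the closure, from -1 (fully open) to 1 (shut), set as the call begins (left out, the last holds). The fingers move at their own pace and stop on an object; the grip force is fixed at half the most. Time passes only in rows, so rows that do not move let the fingers close. It gives the time, the measured TCP pose, the force and the opening at its end, in the units of the state.
- robot.state(): the state, without advancing time (a new reading comes with each control period).
- viewer.camera(name): name is "scene" or "top" or "wrist"; returns the picture (384x512x3 uint8, blue, green, red); there is no depth.
- viewer.camera_model(name): a dict with "camera_matrix" (3x3 intrinsics, pixels), "k1" (the pictures are not rectified: a ray, as slopes to the right and down, at radius r is drawn at 1 + k1 r^2 times it, then the intrinsics apply), "world_from_camera" (4x4, takes a point from camera to world coordinates). Camera axes: x right, y up, looking along -z (the intrinsics and any distortion apply to the point x, -y, -z); pixel columns grow to the right and rows downward; lengths in m; the calibration is good to about 2 mm. A picture is of the moment at which its call begins: read the wrist's pose just before it. camera_model takes no time and is no camera call; for the wrist camera it gives the pose at the moment of the call.
- job.job_done(): hands the job in, once; it reports no verdict.
The state is a dict: "clock": time; "joint_positions": joint angles; "qd": joint speeds; "joint_torque": joint torques, N m; "ee_pos": TCP position; "ee_rot": TCP orientation; "contact_force": force on the tool from outside, world axes, zero at the start; "wrist_torque": the same for the moment, N m; "gripper_width": finger opening in m.
Only numpy, scipy, OpenCV 4.12 (cv2) and the standard library are available. Lean on these libraries where they do the work, as an engineer would, in place of code of your own. Each camera call takes 0.05 s, during which the arm holds its last target.

## Task

Using only the fingertips, push the three small brass rosettes along the wooden sorting tray and through the narrow gate in its fence, one at a time, so that each drops into the slot behind it. Do not pick any of them up, and leave the bone toggle, the lamp base and the cup where they are.

Things in the scene. Friction and masses are not known exactly. Their poses are not given: they have to be found in the camera images.
- tray: fixed wooden sorting tray, 300 mm in x, 375 mm in y; origin on the bench (z = 0), tray y runs from -200 to +175 mm. Its flat field, 80 mm above the bench, spans y = -200 to +85 mm, with a rim 8 mm thick and 10 mm high along the back (-y) and both sides (inner faces x = +-142, y = -192 mm). Parts are pushed in the tray's +y direction, through the gate.
- gate (a point): middle of the gate at field height, on the lip where the field ends and the slot begins (tray x 0, y 85, z 80 mm); axes as the tray's, +y points into the slot. The gate is a 60 mm wide opening in a fence 8 mm thick (tray y 77 to 85 mm) and 22 mm high that crosses the whole field.
- slot (a point): middle of the slot's floor: an open-topped pocket directly behind the fence, tray x +-55 mm, y 85 to 160 mm, its floor 74 mm below the field and 6 mm above the bench; its other three walls stand 22 mm above the field. Axes as the tray's.
- rosette0_c (a point): centre of a loose brass rosette lying flat on the field: round disc 44 mm diameter, rim 7 mm thick, with a central boss of 24 mm diameter, 10 mm high overall; the point is on the axis, 5 mm above its underside; about 60 g. The three are alike
- rosette1_c (a point): centre of a loose brass rosette lying flat on the field: round disc 44 mm diameter, rim 7 mm thick, with a central boss of 24 mm diameter, 10 mm high overall; the point is on the axis, 5 mm above its underside; about 60 g. The three are alike
- rosette2_c (a point): centre of a loose brass rosette lying flat on the field: round disc 44 mm diameter, rim 7 mm thick, with a central boss of 24 mm diameter, 10 mm high overall; the point is on the axis, 5 mm above its underside; about 60 g. The three are alike
- toggle_c (a point): bystander: loose carved bone toggle, 50 x 16 x 16 mm, long along its x, lying on the field near the back rim; the point is its centre
- lamp_base: bystander: blue enamel lamp base standing on the bench beyond the slot end of the tray, 90 mm diameter foot, 85 mm high; origin under its centre
- cup: bystander: squat bronze hanging cup standing on the bench beyond the back end of the tray, 72 mm diameter rim, 55 mm high; origin under its centre
Not all that is in view belongs to the job. What is shaped like the part that bears rosette2_c but pink or red is not meant.

How it is judged:
By the outcome, as a careful person would: the job done as asked, in the order asked, and still so for the second after the job is handed in, with the robot touching nothing.
It also fails if it takes over 58 s, if anything falls off the work surface, if the arm or the gripper's body presses on something with over 40 N, if the wrist force passes 120 N, or if a joint passes its speed limit or range.

## Working session

There is one attempt and no reset: what is moved stays moved. The work goes in short steps, Python scripts to look and compute and a tool call to move; the robot and the scene stay as the last step left them, time stands still between calls to the robot, and variables do not carry over. Pictures are saved under pics/ and viewed, and the job is handed in when it is done.

Besides the shell and the picture viewer there is one more tool, called after "Request:" as a command line: name --pt "numbers of a row" for each row, then --argument value for the rest. step_arm: Moves the arm, as the interface text tells. Shifts and turns lie within -1 to 1; 1 stands for 0.03 m of shift or 0.12 rad of turn. Its arguments: {"type":"object","properties":{"deltas":{"type":"array"},"jaw":{"type":"number"}},"required":["deltas"]}

```bash
mkdir -p pics; python3 - <<'E'
from plant import robot, viewer, job
import cv2
s=robot.state();print(s)
try: print(robot.grip_point_offset)
except Exception as e: print(e)
for n in("scene","top","wrist"):
    m=viewer.camera_model(n);print(n,m)
    cv2.imwrite(f"pics/{n}0.png",viewer.camera(n))
E
```

```text
{'clock': 0.0, 'joint_positions': array([ 1.18682721,  0.33391425,  0.03988879,  1.46630936, -0.01337545,
        1.34328151, -0.05849063]), 'qd': array([ 1.07157434e-03, -2.61107825e-03,  3.82489153e-04, -2.74165486e-04,
        3.79413133e-05,  1.11199246e-03, -5.12157935e-04]), 'joint_torque': array([ 6.21149720e-04, -6.56346560e+01,  1.33594964e+00, -4.03801632e+01,
       -5.97392349e-02,  4.47476143e-02,  1.28592842e-04]), 'ee_pos': array([ 0.18242613, -0.62337388,  0.22163869]), 'ee_rot': array([-3.10821681e+00, -4.45550369e-01,  5.84040415e-04]), 'contact_force': array([-0.33397643, -0.09642513,  0.26249695]), 'wrist_torque': array([-0.0530333 ,  0.00028593,  0.00796923]), 'gripper_width': 0.08690487612382483}
0.0187
scene {'camera_matrix': array([[385.56480171,   0.        , 252.73876487],
       [  0.        , 385.56480171, 187.76467414],
       [  0.        ,   0.        ,   1.        ]]), 'k1': -0.012682285625397468, 'world_from_camera': array([[ 0.79776589, -0.38425106,  0.46467269,  1.07882002],
       [ 0.60295984,  0.51222066, -0.61161215, -0.54170125],
       [-0.003
[... 453 characters left out ...]
664],
       [ 0.03343279,  0.09753551,  0.99467033,  0.89237106],
       [ 0.        ,  0.        ,  0.        ,  1.        ]])}
wrist {'camera_matrix': array([[282.4508072 ,   0.        , 253.05444714],
       [  0.        , 282.4508072 , 197.15898191],
       [  0.        ,   0.        ,   1.        ]]), 'k1': -0.041015756308303175, 'world_from_camera': array([[ 2.80908327e-01,  9.27796899e-01,  2.45526833e-01,
         2.49758756e-01],
       [-9.59734562e-01,  2.71483512e-01,  7.21545121e-02,
        -6.04027041e-01],
       [ 2.88245487e-04, -2.55909391e-01,  9.66700730e-01,
         3.82919125e-01],
       [ 0.00000000e+00,  0.00000000e+00,  0.00000000e+00,
         1.00000000e+00]])}
```

View pics/scene0.png

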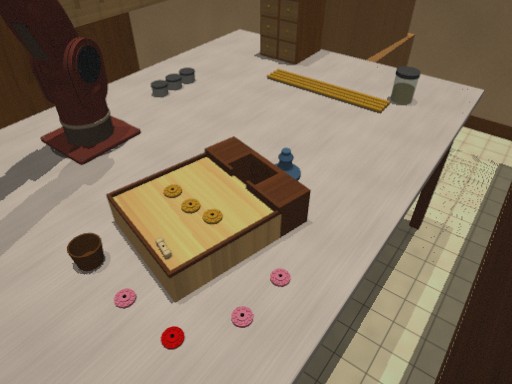

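View pics/top0.png

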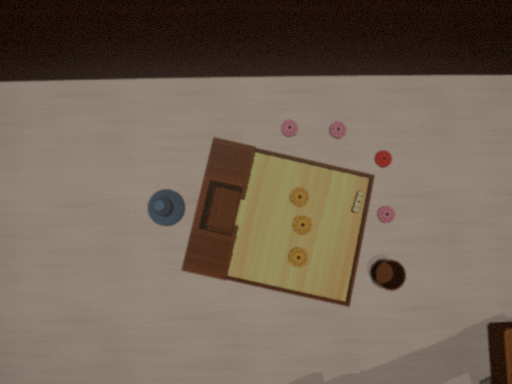

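The top view shows three brass rosettes on the tray at about (299,197), (302,225) and (298,257). The toggle is at (357,202). The pink and red lookalikes lie on the bench at (289,128), (338,130), (383,159) and (386,214) and aren't part of the job. Next I'll measure the tray and the rosettes.

```bash
cat > h.py <<'E'
import numpy as np, cv2
from plant import robot, viewer, job
def rays(m,px):
    K=m["camera_matrix"];k=m["k1"]
    px=np.atleast_2d(np.array(px,float))
    d=np.c_[(px[:,0]-K[0,2])/K[0,0],(px[:,1]-K[1,2])/K[1,1]]
    u=d.copy()
    for _ in range(20):
        u=d/(1+k*(u**2).sum(1,keepdims=True))
    c=np.c_[u[:,0],-u[:,1],-np.ones(len(u))]
    T=m["world_from_camera"]
    return T[:3,3],c@T[:3,:3].T
def onplane(m,px,z):
    o,d=rays(m,px); t=(z-o[2])/d[:,2]; return o+d*t[:,None]
def proj(m,P):
    T=m["world_from_camera"];P=np.atleast_2d(P)
    c=(P-T[:3,3])@T[:3,:3]
    u=np.c_[c[:,0]/-c[:,2],-c[:,1]/-c[:,2]]
    u=u*(1+m["k1"]*(u**2).sum(1,keepdims=True))
    K=m["camera_matrix"]
    return np.c_[u[:,0]*K[0,0]+K[0,2],u[:,1]*K[1,1]+K[1,2]]
E
python3 - <<'E'
from h import *
im=cv2.imread("pics/top0.png");hsv=cv2.cvtColor(im,cv2.COLOR_BGR2HSV)
for p in[(299,190),(320,230),(302,218),(298,264),(230,160),(320,165),(357,202)]:print(p,hsv[p[1],p[0]])
c=im[130:310,175:415];cv2.imwrite("pics/crop0.png",cv2.resize(c,None,fx=3.2,fy=3.2,interpolation=cv2.INTER_CUBIC))
E
```

```text
(299, 190) [ 18 171 134]
(320, 230) [ 25 103 148]
(302, 218) [ 19 171 137]
(298, 264) [ 20 179 131]
(230, 160) [  9 129  83]
(320, 165) [ 12 137  78]
(357, 202) [ 27  68 136]
```

View pics/crop0.png

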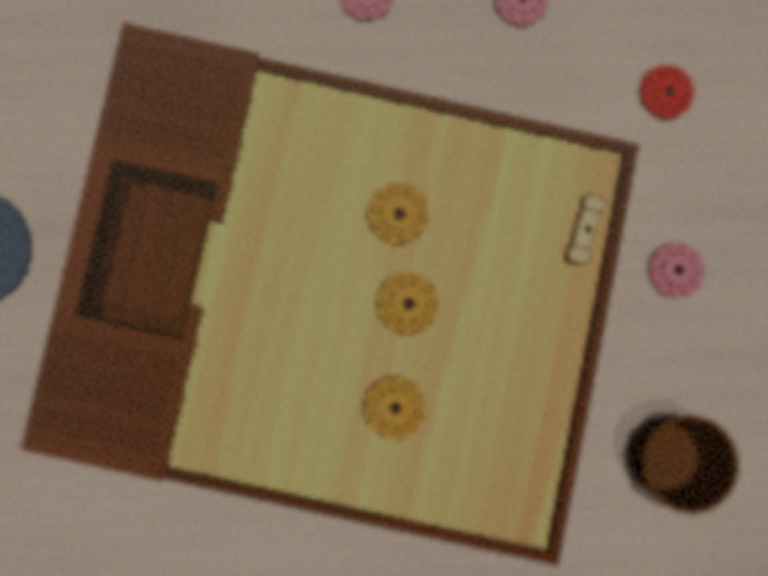

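```bash
cat >> h.py <<'E'
def rosettes(im,m,z=0.09):
    hsv=cv2.cvtColor(im,cv2.COLOR_BGR2HSV)
    mk=cv2.inRange(hsv,(14,145,80),(24,255,255))
    mk=cv2.morphologyEx(mk,cv2.MORPH_CLOSE,np.ones((5,5)));mk=cv2.morphologyEx(mk,cv2.MORPH_OPEN,np.ones((3,3)))
    out=[]
    for c in cv2.findContours(mk,cv2.RETR_EXTERNAL,cv2.CHAIN_APPROX_NONE)[0]:
        if cv2.contourArea(c)<100: continue
        (u,v),r=cv2.minEnclosingCircle(c)
        M=cv2.moments(c);u,v=M["m10"]/M["m00"],M["m01"]/M["m00"]
        out.append((u,v,r,cv2.contourArea(c),onplane(m,[(u,v)],z)[0]))
    return out
E
python3 - <<'E'
from h import *
im=cv2.imread("pics/top0.png");m=viewer.camera_model("top")
cr=lambda *p:[(x/3.2+175-.35,y/3.2+130-.35) for x,y in p]
W=np.r_[onplane(m,cr((637,145),(557,562)),.09),onplane(m,cr((124,23),(22,448)),.102)]
# image: tray +y is left, up = +x world. decide x sign: tray x = y cross z ...
L=np.array([[.15,-.2],[-.15,-.2],[.15,.175],[-.15,.175]])
print(W)
A=L-L.mean(0);
for sgn in(1,-1):
    B=W[:,:2]-W[:,:2].mean(0);A2=A*[sgn,1]
    H=A2.T@B;U,S,V=np.linalg.svd(H);R=(U@V).T
    print(sgn,np.linalg.det(R))
    if np.linalg.det(R)>0:
        t=W[:,:2].mean(0)-R@(L*[sgn,1]).mean(0);res=W[:,:2]-(L*[sgn,1])@R.T-t
        print("t",t,"yaw",np.degrees(np.arctan2(R[1,0],R[0,0])),"res mm",res*1000)
        np.savez("tray.npz",R=R,t=t)
        inn=np.array([[.142,-.192],[-.142,-.192],[.142,.077],[-.142,.077],[.03,.077],[-.03,.077]])
        print(cr((620,153),(548,550),(258,70),(168,467),(222,222),(202,308)))
        print(proj(m,np.c_[(inn*[sgn,1])@R.T+t,[.08,.08,.102,.102,.08,.08]]))
for u,v,r,a,P in rosettes(im,m,.087):
    print(u,v,r,a,P,"tray",R.T@(P[:2]-t))
P=onplane(m,[(357.5,202)],.092)[0];print("toggle",R.T@(P[:2]-t))
s=cv2.imread("pics/scene0.png");ms=viewer.camera_model("scene")
for u,v,r,a,P in rosettes(s,ms,.087):
    print("scene",u,v,r,a,P,"tray",R.T@(P[:2]-t))
E
```

```text
[[ 0.67814992 -0.27700364  0.09      ]
 [ 0.39072138 -0.20382418  0.09      ]
 [ 0.77106571  0.08439736  0.102     ]
 [ 0.48163351  0.15810451  0.102     ]]
1 1.0000000000000002
t [ 0.58347369 -0.04746716] yaw -14.26960950117463 res mm [[-1.39876657  1.26558707]
 [ 1.91668085  0.49954381]
 [-0.91484848 -0.76339197]
 [ 0.3969342  -1.00173891]]
[(368.4, 177.4625), (345.9, 301.525), (255.275, 151.525), (227.15, 275.5875), (244.025, 199.025), (237.775, 225.9)]
[[368.66406576 177.5644112 ]
 [344.88693507 300.84456485]
 [255.12832624 149.57409493]
 [226.42080083 276.12531504]
 [244.001701   199.20588634]
 [238.09731954 225.23833217]]
-1 -1.0000000000000002
508.8449931412894 343.2208504801097 14.637381553649902 121.5 [ 0.29004723 -0.56608087  0.087     ] tray [ 0.15654276 -0.57493795]
297.8311607697082 256.8833022967101 9.730963706970215 268.5 [ 0.49951164 -0.09602086  0.087     ] tray [ 0.06940378 -0.06775104]
301.84397163120565 224.32624113475177 9.56732177734375 258.5 [ 0.57115515 -0.107947    0.087     ] tray [-0.0029689  -0.06165017]
299.0061728395062 196.41975308641975 9.2315092086792 243.0 [ 0.63393006 -0.1041515   0.087     ] tray [-0.06287145 -0.0424987 ]
toggle [-0.07914434 -0.17366483]
scene 212.12264150943398 215.77751572327043 9.65670394897461 212.0 [ 0.63347924 -0.10486508  0.087     ] tray [-0.06261043 -0.04330138]
scene 190.35904027420733 205.00514138817482 9.501557350158691 194.5 [ 0.56995133 -0.10827707  0.087     ] tray [-0.00188358 -0.06226678]
scene 172.3171171171171 190.56756756756758 9.219644546508789 185.0 [ 0.49941654 -0.0972143   0.087     ] tray [ 0.06920178 -0.0689311 ]
scene 330.28847177848775 90.16666666666666 61.72732162475586 1252.0 [0.54360997 0.60883438 0.087     ] tray [0.20040228 0.62622659]
scene 389.3426323319027 48.44992846924177 24.86975860595703 233.0 [0.55357046 1.11673069 0.087     ] tray [0.31593792 1.12090769]
```

```bash
cat >> h.py <<'E'
import os,sys
from scipy.spatial.transform import Rotation as Ro
th=np.radians(-14.27);TR=np.array([[np.cos(th),-np.sin(th)],[np.sin(th),np.cos(th)]]);TT=np.array([.58347,-.04747])
def w2t(P): return TR.T@(np.asarray(P)[:2]-TT)
def t2w(p): return TR@np.asarray(p)+TT
def show():
    s=robot.state();R=Ro.from_rotvec(s["ee_rot"]).as_matrix()
    x=TR.T@R[:2,0]
    print("clk %.2f tray mm %s z %.1f dir(tool x, deg from tray x) %.1f tilt %.2f F %s gap %.1f q %s"%(s["clock"],np.round(w2t(s["ee_pos"])*1000,1),s["ee_pos"][2]*1000,np.degrees(np.arctan2(x[1],x[0])),np.degrees(np.arccos(-R[2,2])),np.round(s["contact_force"],1),s["gripper_width"]*1000,np.round(s["joint_positions"],2)))
    return s
def plan(goals,s=None,step=30.):
    """goals: list of (x,y mm tray, z mm, dir deg, maxstep mm)"""
    s=s or robot.state();R=Ro.from_rotvec(s["ee_rot"]).as_matrix();p=np.array(s["ee_pos"])
    for x,y,z,d,st in goals:
        g=np.r_[t2w([x/1000,y/1000]),z/1000]
        a=np.radians(d)+th;X=np.array([np.cos(a),np.sin(a),0]);Z=np.array([0,0,-1.]);G=np.c_[X,np.cross(Z,X),Z]
        tot=Ro.from_matrix(R.T@G).as_rotvec();n=int(max(np.ceil(np.linalg.norm(g-p)*1000/st-1e-3),np.ceil(np.abs(tot).max()/.12-1e-3),1))
        rows=[];p0=p.copy();R0=R.copy()
        for i in range(n):
            pn=p0+(g-p0)*(i+1)/n;Rn=R0@Ro.from_rotvec(tot*(i+1)/n).as_matrix()
            rows.append(np.r_[R.T@(pn-p)/.03,Ro.from_matrix(R.T@Rn).as_rotvec()/.12]);p,R=pn,Rn
        print("->",x,y,z,d,n);print("["+",".join("["+",".join("%g"%(round(v,2)+0) for v in r)+"]" for r in rows)+"]")
E
python3 - <<'E'
from h import *
show();plan([(3,-118,180,90,29)])
E
```

```text
clk 0.15 tray mm [-246.6 -657.1] z 221.9 dir(tool x, deg from tray x) 30.6 tilt 0.07 F [-0.5 -0.1  0.3] gap 87.2 q [ 1.19  0.33  0.04  1.47 -0.01  1.34 -0.06]
-> 3 -118 180 90 21
[[0.78,-0.53,0.07,0,0,-0.41],[0.8,-0.5,0.07,0,0,-0.41],[0.83,-0.46,0.07,0,0,-0.41],[0.85,-0.41,0.07,0,0,-0.41],[0.87,-0.37,0.07,0,0,-0.41],[0.88,-0.33,0.07,0,0,-0.41],[0.9,-0.28,0.07,0,0,-0.41],[0.91,-0.24,0.07,0,0,-0.41],[0.92,-0.19,0.07,0,0,-0.41],[0.93,-0.15,0.07,0,0,-0.41],[0.94,-0.1,0.07,0,0,-0.41],[0.94,-0.06,0.07,0,0,-0.41],[0.94,-0.01,0.07,0,0,-0.41],[0.94,0.04,0.07,0,0,-0.41],[0.94,0.08,0.07,0,0,-0.41],[0.93,0.13,0.07,0,0,-0.41],[0.93,0.18,0.07,0,0,-0.41],[0.92,0.22,0.07,0,0,-0.41],[0.9,0.27,0.07,0,0,-0.41],[0.89,0.31,0.07,0,0,-0.41],[0.87,0.35,0.07,0,0,-0.41]]
```

Request:
step_arm --pt "0.78 -0.53 0.05 0 0 -0.41" --pt "0.8 -0.5 0.05 0 0 -0.41" --pt "0.83 -0.46 0.05 0 0 -0.41" --pt "0.85 -0.41 0.05 0 0 -0.41" --pt "0.87 -0.37 0.05 0 0 -0.41" --pt "0.88 -0.33 0.05 0 0 -0.41" --pt "0.9 -0.28 0.05 0 0 -0.41" --pt "0.91 -0.24 0.05 0 0 -0.41" --jaw 0.5

```text
clock: 1.15
ee_pos: [0.329, -0.4401, 0.2076]
ee_rot: [-2.952, -1.066, 0.002]
contact_force: [-0.1, -0.3, -0.5]
gripper_width: 0.0224
```

```bash
python3 - <<'E'
from h import *
show();plan([(3,-118,180,90,29)])
E
```

```text
clk 1.15 tray mm [-149.8 -443.3] z 207.6 dir(tool x, deg from tray x) 54.0 tilt 0.22 F [-0.1 -0.3 -0.5] gap 22.4 q [ 0.98  0.15 -0.15  1.72  0.02  1.27 -0.05]
-> 3 -118 180 90 13
[[0.9,-0.17,0.07,0,0,-0.4],[0.91,-0.13,0.07,0,0,-0.4],[0.92,-0.09,0.07,0,0,-0.4],[0.92,-0.04,0.07,0,0,-0.4],[0.92,0,0.07,0,0,-0.4],[0.92,0.05,0.07,0,0,-0.4],[0.92,0.09,0.07,0,0,-0.4],[0.91,0.14,0.07,0,0,-0.4],[0.9,0.18,0.07,0,0,-0.4],[0.89,0.22,0.07,0,0,-0.4],[0.88,0.27,0.07,0,0,-0.4],[0.87,0.31,0.07,0,0,-0.4],[0.85,0.35,0.07,0,0,-0.4]]
```

Request:
step_arm --pt "0.9 -0.17 0.07 0 0 -0.4" --pt "0.91 -0.13 0.07 0 0 -0.4" --pt "0.92 -0.09 0.07 0 0 -0.4" --pt "0.92 -0.04 0.07 0 0 -0.4" --pt "0.92 0 0.07 0 0 -0.4" --pt "0.92 0.05 0.07 0 0 -0.4" --pt "0.92 0.09 0.07 0 0 -0.4" --pt "0.91 0.14 0.07 0 0 -0.4"

```text
clock: 2.15
ee_pos: [0.4772, -0.2553, 0.1899]
ee_rot: [-2.672, -1.646, 0.001]
contact_force: [-0.0, 0.1, -0.2]
gripper_width: 0.0216
```

```bash
python3 - <<'E'
from h import *
show();plan([(3,-112,120,90,29)])
E
```

```text
clk 2.15 tray mm [ -51.8 -227.6] z 189.9 dir(tool x, deg from tray x) 77.5 tilt 0.19 F [-0.   0.1 -0.2] gap 21.6 q [ 0.73  0.16 -0.36  1.76  0.06  1.24 -0.1 ]
-> 3 -112 120 90 6
[[0.69,0.16,0.39,0,0,-0.3],[0.69,0.18,0.39,0,0,-0.3],[0.68,0.21,0.39,0,0,-0.3],[0.67,0.23,0.39,0,0,-0.3],[0.66,0.26,0.39,0,0,-0.3],[0.65,0.28,0.39,0,0,-0.3]]
```

Request:
step_arm --pt "0.69 0.16 0.35 0 0 -0.3" --pt "0.69 0.18 0.35 0 0 -0.3" --pt "0.68 0.21 0.4 0 0 -0.3" --pt "0.67 0.23 0.4 0 0 -0.3" --pt "0.66 0.26 0.4 0 0 -0.3" --pt "0.65 0.28 0.4 0 0 -0.3"

```text
clock: 2.9
ee_pos: [0.5634, -0.1494, 0.1156]
ee_rot: [-2.464, -1.943, 0.001]
contact_force: [-0.6, 0.3, -0.4]
gripper_width: 0.0217
```

```bash
python3 - <<'E'
from h import *
show();plan([(3,-104,84,90,13),(0,0,84,90,12)])
cv2.imwrite("pics/top1.png",viewer.camera("top")[100:330,150:450]);cv2.imwrite("pics/w1.png",viewer.camera("wrist"))
E
```

```text
clk 2.90 tray mm [   5.7 -103.8] z 115.6 dir(tool x, deg from tray x) 90.8 tilt 0.21 F [-0.6  0.3 -0.4] gap 21.7 q [ 0.56  0.32 -0.45  1.74  0.15  1.12 -0.17]
-> 3 -104 84 90 3
[[0,-0.03,0.35,-0.01,-0.01,0.04],[0,-0.03,0.35,-0.01,-0.01,0.04],[0,-0.03,0.35,-0.01,-0.01,0.04]]
-> 0 0 84 90 9
[[0.39,-0.01,0,0,0,0],[0.39,-0.01,0,0,0,0],[0.39,-0.01,0,0,0,0],[0.39,-0.01,0,0,0,0],[0.39,-0.01,0,0,0,0],[0.39,-0.01,0,0,0,0],[0.39,-0.01,0,0,0,0],[0.39,-0.01,0,0,0,0],[0.39,-0.01,0,0,0,0]]
```

View pics/w1.png

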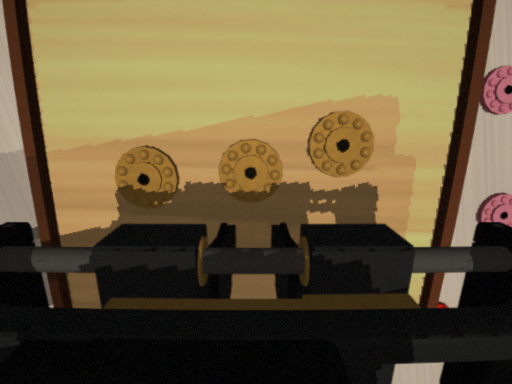

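View pics/top1.png

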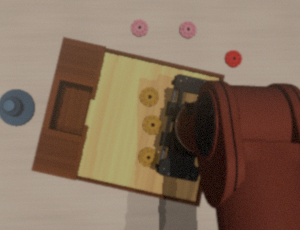

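Request:
step_arm --pt "0 -0.03 0.35 0 0 0.04" --pt "0 -0.03 0.35 0 0 0.04" --pt "0 -0.03 0.3 0 0 0.04" --pt "0 0 0 0 0 0"

```text
clock: 3.5
ee_pos: [0.5597, -0.1481, 0.0824]
ee_rot: [-2.477, -1.923, 0.002]
contact_force: [0.1, -0.3, 0.3]
gripper_width: 0.0215
```

```bash
python3 - <<'E'
from h import *
show();plan([(0,20,84,90,13)])
cv2.imwrite("pics/w2.png",viewer.camera("wrist"))
E
```

```text
clk 3.50 tray mm [   1.8 -103.4] z 82.4 dir(tool x, deg from tray x) 89.9 tilt 0.34 F [ 0.1 -0.3  0.3] gap 21.5 q [ 0.56  0.35 -0.45  1.78  0.16  1.06 -0.2 ]
-> 0 20 84 90 10
[[0.41,-0.01,0,0,0,0],[0.41,-0.01,0,0,0,0],[0.41,-0.01,0,0,0,0],[0.41,-0.01,0,0,0,0],[0.41,-0.01,0,0,0,0],[0.41,-0.01,0,0,0,0],[0.41,-0.01,-0.01,0,0,0],[0.41,-0.01,-0.01,0,0,0],[0.41,-0.01,-0.01,0,0,0],[0.41,-0.01,-0.01,0,0,0]]
```

View pics/w2.png

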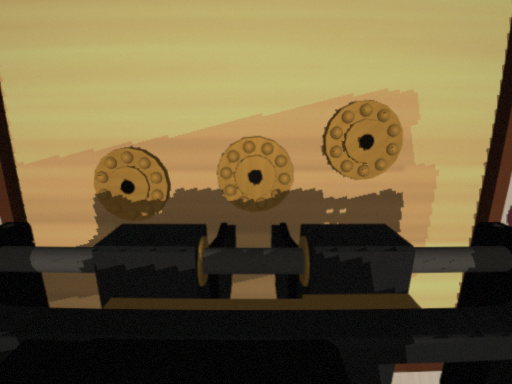

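Request:
step_arm --pt "0.4 0 0 0 0 0" --pt "0.4 0 0 0 0 0" --pt "0.4 -0.01 0 0 0 0" --pt "0.4 -0.01 0 0 0 0" --pt "0.4 -0.01 0 0 0 0" --pt "0.4 -0.01 0 0 0 0" --pt "0.4 -0.01 0 0 0 0" --pt "0.4 -0.01 0 0 0 0"

```text
clock: 4.55
ee_pos: [0.5843, -0.048, 0.0844]
ee_rot: [-2.478, -1.925, -0.0]
contact_force: [0.2, 0.1, -0.7]
gripper_width: 0.0215
```

```bash
python3 - <<'E'
from h import *
show();plan([(0,58,83,90,10)])
cv2.imwrite("pics/w3.png",viewer.camera("wrist"))
E
```

```text
clk 4.55 tray mm [ 1.  -0.3] z 84.4 dir(tool x, deg from tray x) 89.9 tilt 0.20 F [ 0.2  0.1 -0.7] gap 21.5 q [ 0.41  0.36 -0.49  1.76  0.19  1.07 -0.39]
-> 0 58 83 90 6
[[0.32,-0.01,0.01,0,0,0],[0.32,-0.01,0.01,0,0,0],[0.32,-0.01,0.01,0,0,0],[0.32,-0.01,0.01,0,0,0],[0.32,-0.01,0.01,0,0,0],[0.32,-0.01,0.01,0,0,0]]
```

View pics/w3.png

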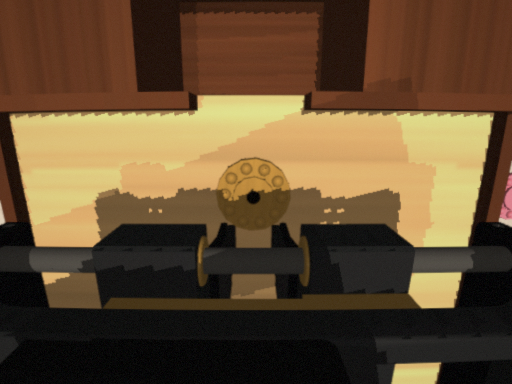

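Request:
step_arm --pt "0.34 -0.02 0.02 0 0 0" --pt "0.34 -0.02 0.02 0 0 0" --pt "0.34 -0.01 0.01 0 0 0" --pt "0.34 0 0 0 0 0" --pt "0.34 0 0 0 0 0" --pt "0.34 0 0 0 0 0" --pt "0.25 0 0 0 0 0"

```text
clock: 5.48
ee_pos: [0.6013, 0.0249, 0.0833]
ee_rot: [-2.478, -1.926, -0.002]
contact_force: [-0.3, 0.3, -1.1]
gripper_width: 0.0218
```

```bash
python3 - <<'E'
from h import *
show()
cv2.imwrite("pics/w4.png",viewer.camera("wrist"))
E
```

```text
clk 5.47 tray mm [-0.5 74.5] z 83.3 dir(tool x, deg from tray x) 90.0 tilt 0.21 F [-0.3  0.3 -1.1] gap 21.8 q [ 0.3   0.4  -0.51  1.72  0.21  1.08 -0.53]
```

View pics/w4.png

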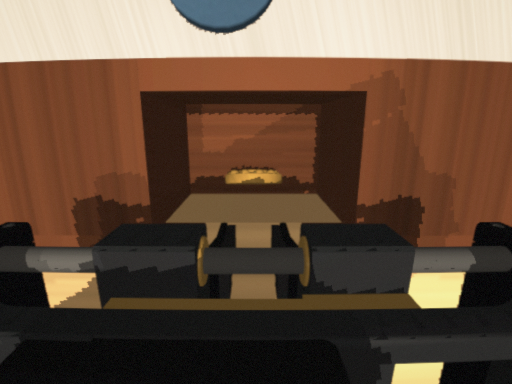

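The first rosette is in the slot, seen on the floor at (253,177). Next is the one at tray (-69,-68), approached from behind on the diagonal.

```bash
python3 - <<'E'
from h import *
plan([(0,30,85,90,29),(-40,-45,120,75,29),(-94,-99,120,52,29),(-94,-99,83,52,15)])
E
```

```text
-> 0 30 85 90 2
[[-0.76,0.01,-0.03,-0.01,-0.02,0],[-0.76,0.01,-0.03,-0.01,-0.02,0]]
-> -40 -45 120 75 4
[[-0.62,-0.33,-0.29,0,0,0.55],[-0.65,-0.29,-0.29,0,0,0.55],[-0.66,-0.25,-0.29,0,0,0.55],[-0.68,-0.2,-0.29,0,0,0.55]]
-> -94 -99 120 52 4
[[-0.55,-0.32,0,0,0,0.84],[-0.58,-0.26,0,0,0,0.84],[-0.6,-0.2,0,0,0,0.84],[-0.62,-0.14,0,0,0,0.84]]
-> -94 -99 83 52 3
[[0,0,0.41,0,0,0],[0,0,0.41,0,0,0],[0,0,0.41,0,0,0]]
```

Request:
step_arm --pt "-0.76 0 -0.05 0 0 0" --pt "-0.76 0 -0.1 0 0 0" --pt "-0.62 -0.33 -0.4 0 0 0.55" --pt "-0.65 -0.29 -0.4 0 0 0.55" --pt "-0.66 -0.25 -0.3 0 0 0.55" --pt "-0.68 -0.2 -0.1 0 0 0.55"

```text
clock: 6.28
ee_pos: [0.5312, -0.0816, 0.1235]
ee_rot: [-2.711, -1.575, -0.002]
contact_force: [0.9, -0.0, 0.3]
gripper_width: 0.0215
```

```bash
python3 - <<'E'
from h import *
show();plan([(-94,-99,120,52,29)])
im=viewer.camera("wrist");cv2.imwrite("pics/w5.png",im)
m=viewer.camera_model("wrist")
for o in rosettes(im,m,.087):print(np.round(o[:4],0),np.round(w2t(o[4])*1000,1))
E
```

```text
clk 6.28 tray mm [-42.2 -46. ] z 123.5 dir(tool x, deg from tray x) 74.6 tilt 0.40 F [ 0.9 -0.   0.3] gap 21.5 q [ 0.47  0.22 -0.45  1.84  0.1   1.11 -0.53]
-> -94 -99 120 52 4
[[-0.54,-0.3,0.03,-0.01,-0.01,0.82],[-0.57,-0.24,0.03,-0.01,-0.01,0.82],[-0.59,-0.19,0.03,-0.01,-0.01,0.82],[-0.6,-0.13,0.03,-0.01,-0.01,0.82]]
[ 393.  176.   31. 2490.] [ 62.8 -45. ]
[248.  10.  25. 900.] [-8.4 85.4]
```

View pics/w5.png

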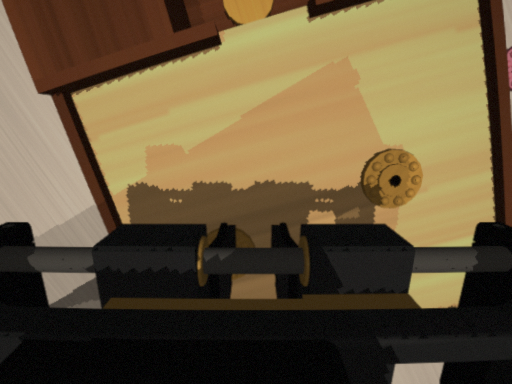

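```bash
python3 - <<'E'
from h import *
im=cv2.imread("pics/w5.png");m=viewer.camera_model("wrist")
for z in(.087,.06,.013):print(z,w2t(onplane(m,[(248,10)],z)[0])*1000)
s=viewer.camera("scene");cv2.imwrite("pics/s5.png",cv2.resize(s[120:300,90:330],None,fx=3,fy=3,interpolation=cv2.INTER_CUBIC))
s=viewer.camera("top");cv2.imwrite("pics/t5.png",cv2.resize(s[120:320,170:410],None,fx=3,fy=3,interpolation=cv2.INTER_CUBIC))
E
```

```text
0.087 [-8.24003608 85.11507186]
0.06 [-6.19819824 94.35516678]
0.013 [ -2.64388793 110.43977644]
```

View pics/s5.png

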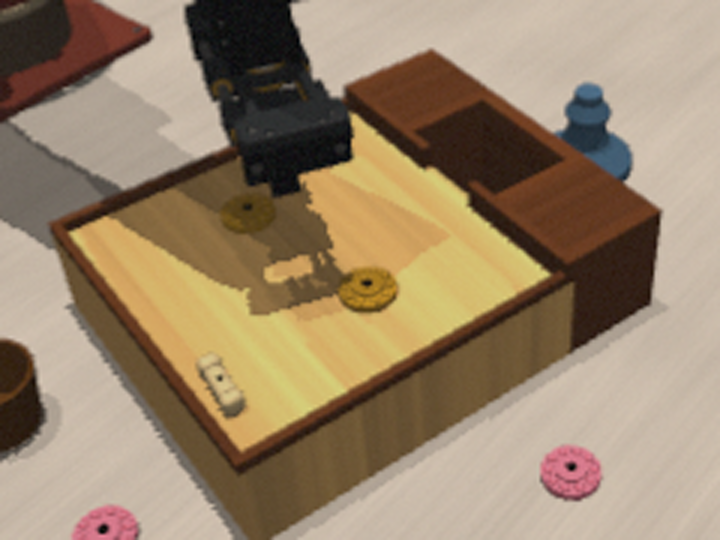

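View pics/t5.png

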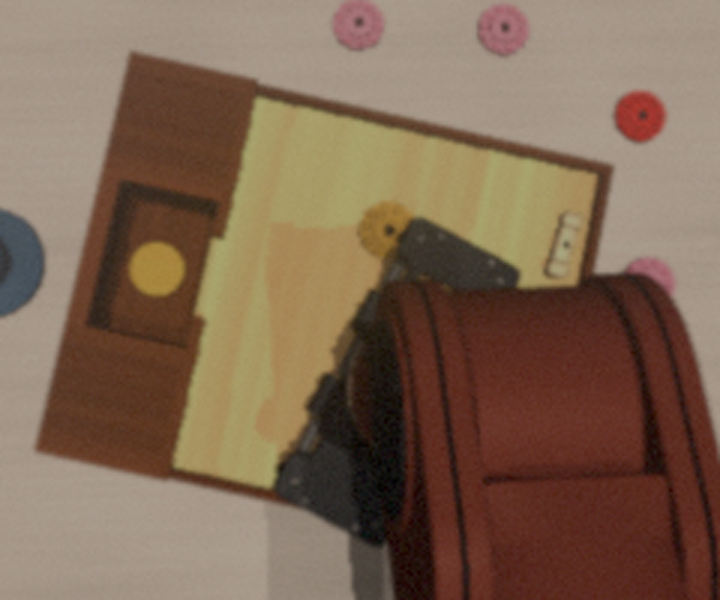

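The top view shows the first rosette flat on the slot floor, upside down, at crop (157,269). The other two are still in place. On to the second.

Request:
step_arm --pt "-0.54 -0.3 0.03 0 0 0.82" --pt "-0.57 -0.24 0.03 0 0 0.82" --pt "-0.59 -0.19 0.03 0 0 0.82" --pt "-0.6 -0.13 0.03 0 0 0.82" --pt "0 0 0 0 0 0"

```text
clock: 7.05
ee_pos: [0.4674, -0.1176, 0.1175]
ee_rot: [-2.965, -1.01, 0.001]
contact_force: [0.7, 1.2, -0.3]
gripper_width: 0.0216
```

```bash
python3 - <<'E'
from h import *
show();plan([(-94,-99,83,52,14)])
im=viewer.camera("wrist");cv2.imwrite("pics/w6.png",im)
m=viewer.camera_model("wrist")
for o in rosettes(im,m,.087):print(np.round(o[:4],0),np.round(w2t(o[4])*1000,1))
E
```

```text
clk 7.05 tray mm [-95.3 -96.6] z 117.5 dir(tool x, deg from tray x) 51.9 tilt 0.55 F [ 0.7  1.2 -0.3] gap 21.6 q [ 0.53  0.11 -0.39  1.97  0.04  1.08 -0.79]
-> -94 -99 83 52 3
[[-0.01,0.03,0.38,-0.03,-0.01,0],[-0.01,0.03,0.38,-0.03,-0.01,0],[-0.01,0.03,0.38,-0.03,-0.01,0]]
[ 257.  164.   32. 2451.] [-66.4 -64.1]
[ 401.   20.   37. 2387.] [ 58.6 -47.8]
```

View pics/w6.png

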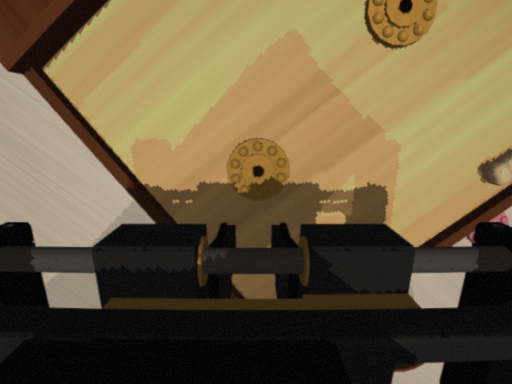

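Request:
step_arm --pt "-0.02 0.03 0.38 0 0 0" --pt "-0.02 0.03 0.38 0 0 0" --pt "-0.01 0.03 0.36 0 0 0" --pt "0 0 0 0 0 0"

```text
clock: 7.6
ee_pos: [0.4703, -0.1179, 0.081]
ee_rot: [-2.959, -1.024, -0.001]
contact_force: [0.2, 0.4, -1.0]
gripper_width: 0.0217
```

```bash
python3 - <<'E'
from h import *
show();plan([(-18,0,83,52,14)])
E
```

```text
clk 7.60 tray mm [-92.4 -96.1] z 81.0 dir(tool x, deg from tray x) 52.4 tilt 0.62 F [ 0.2  0.4 -1. ] gap 21.7 q [ 0.52  0.16 -0.39  2.    0.06  1.   -0.8 ]
-> -18 0 83 52 9
[[0.45,0,-0.01,-0.01,0,0.01],[0.45,0,-0.01,-0.01,0,0.01],[0.45,0,-0.01,-0.01,0,0.01],[0.45,0,-0.01,-0.01,0,0.01],[0.45,0,-0.01,-0.01,0,0.01],[0.45,0,-0.01,-0.01,0,0.01],[0.45,0,-0.01,-0.01,0,0.01],[0.45,0,-0.01,-0.01,0,0.01],[0.45,0,-0.01,-0.01,0,0.01]]
```

Request:
step_arm --pt "0.4 0 -0.04 0 0 0" --pt "0.4 0 -0.02 0 0 0" --pt "0.4 0 -0.01 0 0 0" --pt "0.4 0 0 0 0 0" --pt "0.4 0 0 0 0 0" --pt "0.4 0 0 0 0 0" --pt "0.4 0 0 0 0 0" --pt "0.4 0 0 0 0 0"

```text
clock: 8.6
ee_pos: [0.5513, -0.0541, 0.0841]
ee_rot: [-2.959, -1.024, -0.002]
contact_force: [-0.6, -0.2, 0.1]
gripper_width: 0.0218
```

```bash
python3 - <<'E'
from h import *
show();plan([(-18,0,83,52,14)])
im=viewer.camera("wrist");cv2.imwrite("pics/w7.png",im)
E
```

```text
clk 8.60 tray mm [-29.5 -14.3] z 84.1 dir(tool x, deg from tray x) 52.4 tilt 0.61 F [-0.6 -0.2  0.1] gap 21.8 q [ 0.39  0.29 -0.42  1.84  0.12  1.04 -0.98]
-> -18 0 83 52 2
[[0.31,0.01,0.02,-0.04,-0.02,0.03],[0.31,0.01,0.02,-0.04,-0.02,0.03]]
```

View pics/w7.png

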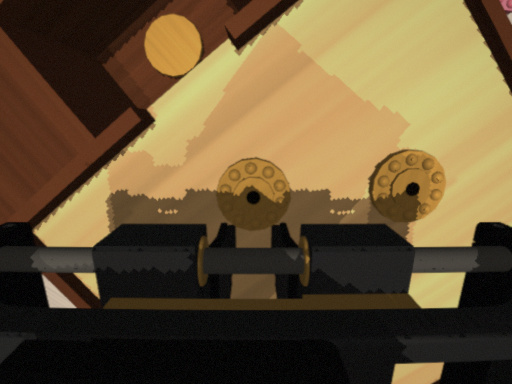

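```bash
python3 - <<'E'
from h import *
r=28.7
plan([(-18,-0.5,83,52,16)]+[(0-r*np.cos(np.radians(a)),22.2-r*np.sin(np.radians(a)),83,a,30) for a in (58.4,64.7,71,77.4,83.7,90)])
E
```

```text
-> -18 -0.5 83 52 2
[[0.27,0.02,0.02,-0.04,-0.02,0.04],[0.27,0.02,0.02,-0.04,-0.02,0.04]]
-> -15.03839550134127 -2.2445630099054696 83 58.4 1
[[0.01,0.11,0,0,0,-0.93]]
-> -12.265170679212417 -3.7471691752643395 83 64.7 1
[[0.01,0.1,0,0,0,-0.92]]
-> -9.343806032920398 -4.936383119700391 83 71 1
[[0.01,0.1,0,0,0,-0.92]]
-> -6.260711028080769 -5.808811067642051 83 77.4 1
[[0.01,0.11,0,0,0,-0.93]]
-> -3.1493747283129956 -6.326679421563657 83 83.7 1
[[0.01,0.1,0,0,0,-0.92]]
-> -1.7573681567764518e-15 -6.5 83 90 1
[[0.01,0.1,0,0,0,-0.92]]
```

Request:
step_arm --pt "0.3 0.01 0.02 0 0 0.02" --pt "0.3 0.01 0.02 0 0 0.02" --pt "0.01 0.11 0 0 0 -0.93" --pt "0.01 0.1 0 0 0 -0.93" --pt "0.01 0.1 0 0 0 -0.93" --pt "0.01 0.1 0 0 0 -0.93" --pt "0.01 0.1 0 0 0 -0.93" --pt "0.01 0.1 0 0 0 -0.93"

```text
clock: 9.65
ee_pos: [0.5856, -0.0498, 0.0827]
ee_rot: [-2.444, -1.959, -0.01]
contact_force: [0.3, -0.3, -0.4]
gripper_width: 0.0218
```

```bash
python3 - <<'E'
from h import *
show();plan([(0,74,83,90,11)])
im=viewer.camera("wrist");cv2.imwrite("pics/w8.png",im)
E
```

```text
clk 9.65 tray mm [ 2.7 -1.7] z 82.7 dir(tool x, deg from tray x) 91.7 tilt 0.64 F [ 0.3 -0.3 -0.4] gap 21.8 q [ 0.45  0.37 -0.53  1.76  0.2   1.07 -0.36]
-> 0 74 83 90 7
[[0.36,0,0,0,-0.01,0.04],[0.36,0,0,0,-0.01,0.04],[0.36,0,0,0,-0.01,0.04],[0.36,-0.01,0,0,-0.01,0.04],[0.36,-0.01,0,0,-0.01,0.04],[0.36,-0.01,0,0,-0.01,0.04],[0.36,-0.01,0,0,-0.01,0.04]]
```

View pics/w8.png

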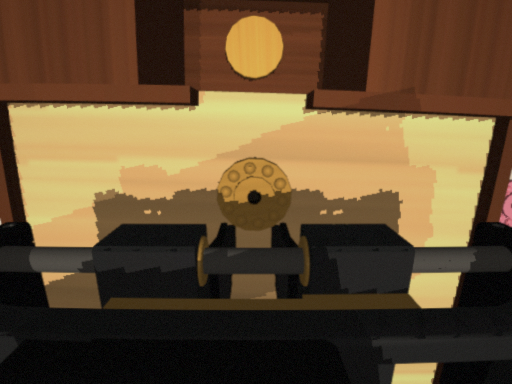

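The second rosette is seated at (254,195) and lines up with the gate, which spans 198 to 307 px. I'll push it through.

Request:
step_arm --pt "0.35 -0.01 0 0 0 0.05" --pt "0.35 -0.01 0 0 0 0.05" --pt "0.35 -0.01 0 0 0 0.05" --pt "0.35 -0.01 0 0 0 0.04" --pt "0.35 -0.01 0 0 0 0.04" --pt "0.35 -0.01 0 0 0 0.02" --pt "0.3 0 0 0 0 0"

```text
clock: 10.58
ee_pos: [0.6021, 0.0264, 0.0836]
ee_rot: [-2.476, -1.919, -0.01]
contact_force: [0.3, 0.2, 0.5]
gripper_width: 0.0222
```

```bash
python3 - <<'E'
from h import *
show();plan([(0,30,86,90,29),(50,-40,125,110,29),(92,-73,120,135,29)])
im=viewer.camera("wrist");cv2.imwrite("pics/w9.png",im)
E
```

```text
clk 10.57 tray mm [-0.2 76.2] z 83.6 dir(tool x, deg from tray x) 89.8 tilt 0.66 F [0.3 0.2 0.5] gap 22.2 q [ 0.33  0.4  -0.54  1.72  0.22  1.08 -0.53]
-> 0 30 86 90 2
[[-0.77,0.01,-0.05,-0.01,-0.05,-0.01],[-0.77,0,-0.04,-0.01,-0.05,-0.01]]
-> 50 -40 125 110 4
[[-0.58,0.42,-0.33,0,0,-0.73],[-0.62,0.36,-0.32,0,0,-0.73],[-0.65,0.31,-0.32,0,0,-0.73],[-0.67,0.25,-0.33,0,0,-0.73]]
-> 92 -73 120 135 4
[[-0.38,0.23,0.04,0,0,-0.91],[-0.4,0.19,0.04,0,0,-0.91],[-0.42,0.15,0.04,0,0,-0.91],[-0.43,0.1,0.04,0,0,-0.91]]
```

View pics/w9.png

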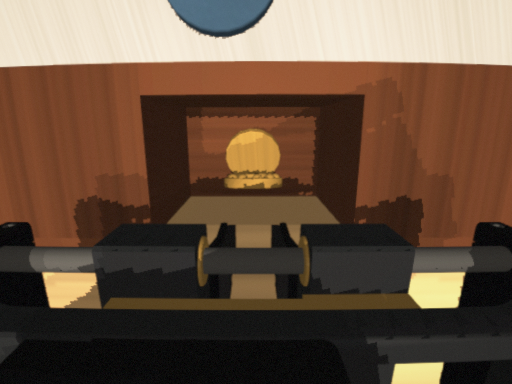

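Request:
step_arm --pt "-0.77 0 -0.1 0 0 0" --pt "-0.77 0 -0.3 0 0 0" --pt "-0.58 0.42 -0.5 0 0 -0.73" --pt "-0.62 0.36 -0.4 0 0 -0.73" --pt "-0.65 0.31 -0.1 0 0 -0.73" --pt "-0.67 0.25 0 0 0 -0.73"

```text
clock: 11.38
ee_pos: [0.6228, -0.0978, 0.1255]
ee_rot: [-2.085, -2.338, -0.015]
contact_force: [-0.5, -0.2, 0.3]
gripper_width: 0.0216
```

```bash
python3 - <<'E'
from h import *
show();plan([(92,-73,115,135,29)])
s=viewer.camera("top");cv2.imwrite("pics/t10.png",cv2.resize(s[120:320,170:410],None,fx=3,fy=3,interpolation=cv2.INTER_CUBIC))
E
```

```text
clk 11.38 tray mm [ 50.5 -39.1] z 125.5 dir(tool x, deg from tray x) 110.8 tilt 0.75 F [-0.5 -0.2  0.3] gap 21.6 q [ 0.53  0.42 -0.56  1.61  0.22  1.18  0.04]
-> 92 -73 115 135 4
[[-0.39,0.22,0.08,0.01,-0.03,-0.88],[-0.41,0.18,0.08,0.01,-0.03,-0.88],[-0.43,0.14,0.08,0.01,-0.03,-0.88],[-0.44,0.09,0.09,0.01,-0.03,-0.88]]
```

View pics/t10.png

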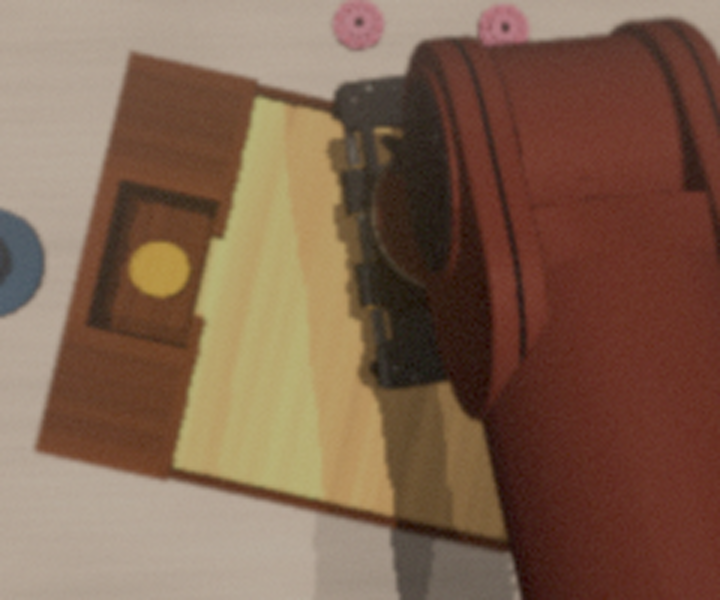

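Request:
step_arm --pt "-0.39 0.22 0.06 0 -0.02 -0.88" --pt "-0.41 0.18 0.06 0 -0.02 -0.88" --pt "-0.43 0.14 0.06 0 -0.02 -0.88" --pt "-0.44 0.09 0.06 0 -0.02 -0.88" --pt "0 0 0 0 0 0"

```text
clock: 12.05
ee_pos: [0.6557, -0.1456, 0.1166]
ee_rot: [-1.545, -2.735, -0.006]
contact_force: [-0.3, 0.8, 0.4]
gripper_width: 0.0218
```

```bash
python3 - <<'E'
from h import *
show();plan([(92,-73,82.5,135,14)])
im=viewer.camera("wrist");cv2.imwrite("pics/w11.png",im)
m=viewer.camera_model("wrist")
for o in rosettes(im,m,.087):print(np.round(o[:4],0),np.round(w2t(o[4])*1000,1))
E
```

```text
clk 12.05 tray mm [ 94.2 -77.3] z 116.6 dir(tool x, deg from tray x) 135.4 tilt 0.21 F [-0.3  0.8  0.4] gap 21.8 q [ 0.59  0.52 -0.61  1.51  0.3   1.21  0.49]
-> 92 -73 82.5 135 3
[[0.05,0.02,0.38,0.01,-0.01,0.02],[0.05,0.02,0.38,0.01,-0.01,0.02],[0.05,0.02,0.38,0.01,-0.01,0.02]]
[ 256.  158.   32. 3109.] [ 62.7 -42.1]
```

View pics/w11.png

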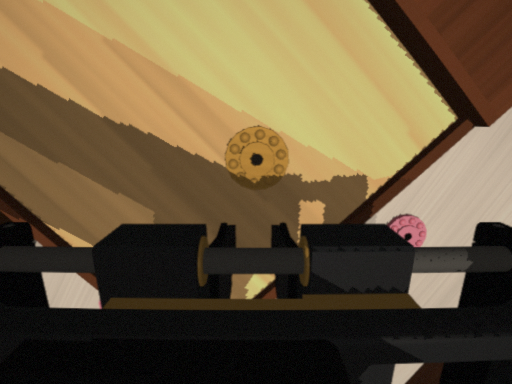

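Request:
step_arm --pt "0.05 0.02 0.38 0 0 0.02" --pt "0.05 0.02 0.38 0 0 0.02" --pt "0.05 0.02 0.37 0 0 0.02" --pt "0 0 0 0 0 0"

```text
clock: 12.6
ee_pos: [0.6543, -0.1371, 0.0806]
ee_rot: [-1.56, -2.727, -0.006]
contact_force: [0.1, -2.4, 3.1]
gripper_width: 0.022
```

```bash
python3 - <<'E'
from h import *
show();plan([(20.3,0,83,135,13)])
E
```

```text
clk 12.60 tray mm [ 90.7 -69.4] z 80.6 dir(tool x, deg from tray x) 134.7 tilt 0.24 F [ 0.1 -2.4  3.1] gap 22.0 q [ 0.58  0.54 -0.6   1.55  0.32  1.15  0.45]
-> 20.3 0 83 135 8
[[0.41,0,-0.01,0,0,-0.01],[0.41,0,-0.01,0,0,-0.01],[0.41,0,-0.01,0,0,-0.01],[0.41,0,-0.01,0,0,-0.01],[0.41,0,-0.01,0,0,-0.01],[0.41,0,-0.01,0,0,-0.01],[0.41,0,-0.01,0,0,-0.01],[0.41,0,-0.01,0,0,-0.01]]
```

Request:
step_arm --pt "0.05 0 -0.09 0 0 0" --pt "0.39 0 -0.01 0 0 0" --pt "0.39 0 0 0 0 0" --pt "0.39 0 0 0 0 0" --pt "0.39 0 0 0 0 0" --pt "0.39 0 0 0 0 0" --pt "0.39 0 0 0 0 0"

```text
clock: 13.48
ee_pos: [0.6148, -0.0703, 0.0833]
ee_rot: [-1.559, -2.726, -0.006]
contact_force: [0.0, 0.0, -0.6]
gripper_width: 0.0219
```

```bash
python3 - <<'E'
from h import *
show()
r=28.7
plan([(20.3,-0,83,135,13)]+[(0+r*np.sin(np.radians(a)),20.2-r*np.cos(np.radians(a)),83,90+a,30) for a in (38.6,32.1,25.7,19.3,12.8,6.4,0)])
im=viewer.camera("wrist");cv2.imwrite("pics/w12.png",im)
E
```

```text
clk 13.47 tray mm [ 35.9 -14.4] z 83.3 dir(tool x, deg from tray x) 134.7 tilt 0.24 F [ 0.   0.  -0.6] gap 21.9 q [ 0.54  0.45 -0.63  1.68  0.29  1.11  0.36]
-> 20.3 0 83 135 2
[[0.35,-0.02,0.01,0.01,-0.01,-0.02],[0.35,-0.02,0.01,0.01,-0.01,-0.02]]
-> 17.905344425559385 -2.229637558420098 83 128.6 1
[[0,-0.11,0,0,0,0.93]]
-> 15.25113923216898 -4.112399143667336 83 122.1 1
[[0.01,-0.11,0,0,0,0.95]]
-> 12.446015727662521 -5.660910511944028 83 115.7 1
[[0.01,-0.11,0,0,0,0.93]]
-> 9.485763070869503 -6.887087310438684 83 109.3 1
[[0.01,-0.11,0,0,0,0.93]]
-> 6.358441881678711 -7.786786468569666 83 102.8 1
[[0.01,-0.11,0,0,0,0.95]]
-> 3.199158354321541 -8.321139279909115 83 96.4 1
[[0.01,-0.11,0,0,0,0.93]]
-> 0.0 -8.5 83 90 1
[[0.01,-0.11,0,0,0,0.93]]
```

View pics/w12.png

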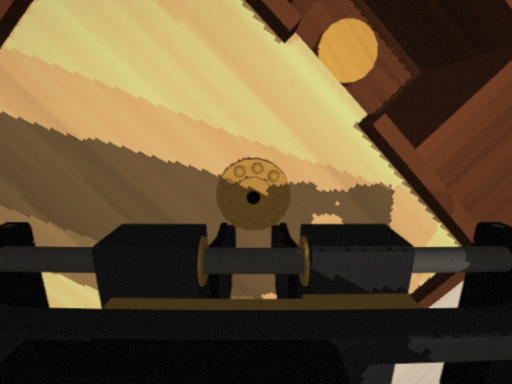

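Request:
step_arm --pt "0.35 -0.01 0 0 0 0" --pt "0.33 -0.01 0 0 0 0" --pt "0.01 -0.1 0 0 0 0.9" --pt "0.01 -0.1 0 0 0 0.9" --pt "0.01 -0.1 0 0 0 0.9" --pt "0.01 -0.1 0 0 0 0.9" --pt "0.01 -0.1 0 0 0 0.9" --pt "0.01 -0.1 0 0 0 0.9"

```text
clock: 14.52
ee_pos: [0.5834, -0.0507, 0.0835]
ee_rot: [-2.363, -2.064, -0.006]
contact_force: [0.2, 0.8, -0.6]
gripper_width: 0.0219
```

Request:
step_arm --pt "0.01 -0.1 0 0 0 0.8" --pt "0 0 0 0 0 0"

```text
clock: 14.78
ee_pos: [0.5799, -0.0495, 0.0836]
ee_rot: [-2.463, -1.945, -0.006]
contact_force: [-0.4, -0.2, -0.1]
gripper_width: 0.0215
```

```bash
python3 - <<'E'
from h import *
show();plan([(0,76,83,90,11)])
im=viewer.camera("wrist");cv2.imwrite("pics/w13.png",im)
E
```

```text
clk 14.78 tray mm [-3.  -2.8] z 83.6 dir(tool x, deg from tray x) 90.9 tilt 0.29 F [-0.4 -0.2 -0.1] gap 21.5 q [ 0.45  0.36 -0.52  1.77  0.2   1.06 -0.38]
-> 0 76 83 90 8
[[0.33,0.02,0,0,-0.01,0.02],[0.33,0.02,0,0,-0.01,0.02],[0.33,0.02,0,0,-0.01,0.02],[0.33,0.02,0,0,-0.01,0.02],[0.33,0.01,0,0,-0.01,0.02],[0.33,0.01,0,0,-0.01,0.02],[0.33,0.01,0,0,-0.01,0.02],[0.33,0.01,0,0,-0.01,0.02]]
```

View pics/w13.png

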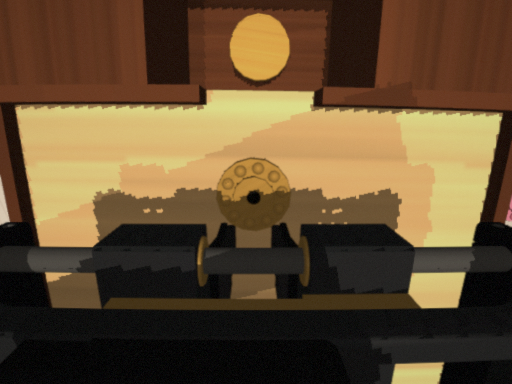

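The third rosette is seated at (253,194), with the gate centred at about 259, so it needs a small correction to the right during the push.

Request:
step_arm --pt "0.33 0.03 0 0 0 0.03" --pt "0.33 0.03 0 0 0 0.03" --pt "0.33 0.03 0 0 0 0.03" --pt "0.33 0.01 0 0 0 0.02" --pt "0.33 0.01 0 0 0 0.02" --pt "0.33 0 0 0 0 0" --pt "0.33 0 0 0 0 0" --pt "0.2 0 0 0 0 0"

```text
clock: 15.82
ee_pos: [0.6028, 0.029, 0.0839]
ee_rot: [-2.472, -1.931, -0.007]
contact_force: [0.1, -0.2, 0.7]
gripper_width: 0.0216
```

```bash
python3 - <<'E'
from h import *
show()
im=viewer.camera("wrist");cv2.imwrite("pics/w14.png",im)
E
```

```text
clk 15.82 tray mm [-0.1 78.9] z 83.9 dir(tool x, deg from tray x) 90.3 tilt 0.35 F [ 0.1 -0.2  0.7] gap 21.6 q [ 0.32  0.4  -0.54  1.72  0.22  1.08 -0.54]
```

View pics/w14.png

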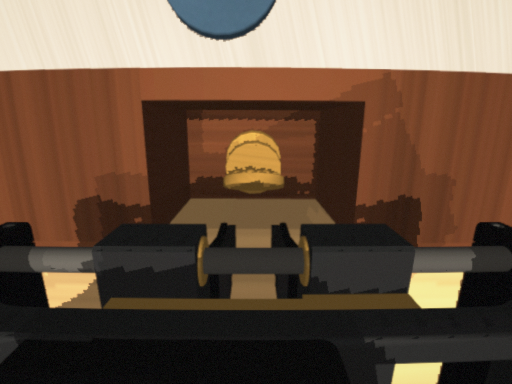

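It dropped in. I'll back the arm off clear and lift it, then check.

Request:
step_arm --pt "-0.7 0 -0.1 0 0 0" --pt "-0.7 0 -0.5 0 0 0" --pt "-0.7 0 -0.8 0 0 0" --pt "-0.7 0 -0.8 0 0 0" --pt "-0.7 0 -0.8 0 0 0" --pt "-0.7 0 -0.8 0 0 0" --pt "0 0 0 0 0 0" --pt "0 0 0 0 0 0"

```text
clock: 16.88
ee_pos: [0.5708, -0.0967, 0.1993]
ee_rot: [-2.471, -1.931, -0.005]
contact_force: [-0.2, 0.2, -0.4]
gripper_width: 0.0216
```

```bash
python3 - <<'E'
from h import *
show()
a=viewer.camera("wrist");m=viewer.camera_model("wrist");s=viewer.camera("scene")[100:310,60:340]; t=viewer.camera("top")[100:330,140:420]
cv2.imwrite("pics/w15.png",a);cv2.imwrite("pics/s15.png",cv2.resize(s,None,fx=2.5,fy=2.5));cv2.imwrite("pics/t15.png",cv2.resize(t,None,fx=2.5,fy=2.5))
E
```

```text
clk 16.88 tray mm [ -0.2 -50.8] z 199.3 dir(tool x, deg from tray x) 90.3 tilt 0.38 F [-0.2  0.2 -0.4] gap 21.6 q [ 0.53  0.25 -0.51  1.65  0.12  1.28 -0.25]
```

View pics/w15.png

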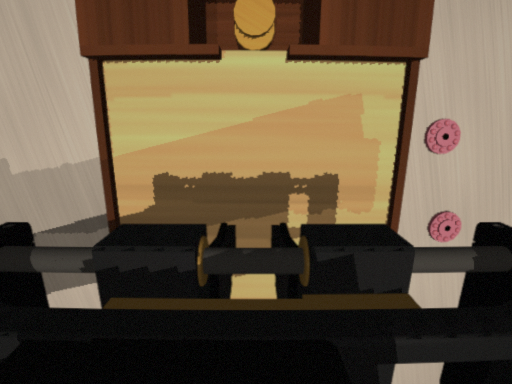

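View pics/s15.png

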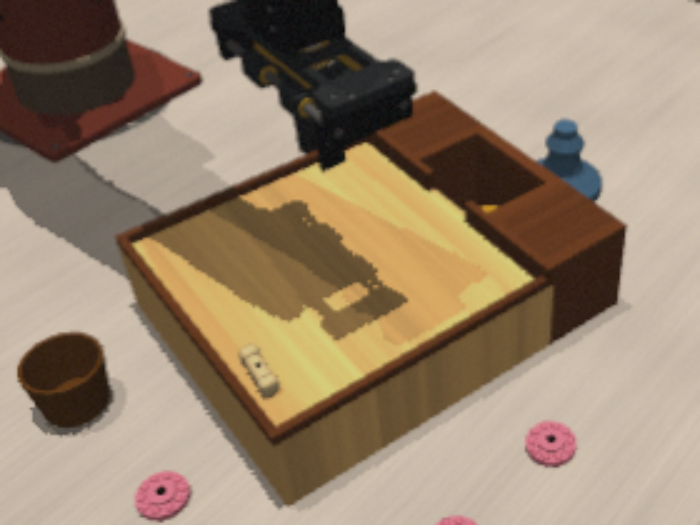

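View pics/t15.png

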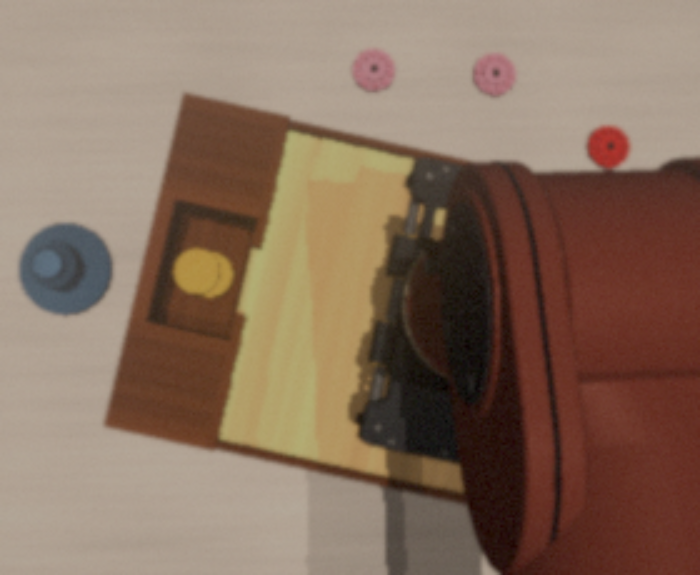

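```bash
python3 - <<'E'
from h import *
a=viewer.camera("wrist")
b=cv2.imread("pics/w15.png");print("diff",cv2.absdiff(a,b)[0:60,180:330].max(), cv2.absdiff(a,b)[0:60,180:330].mean(), cv2.absdiff(a,b)[80:160,180:330].mean())
s=viewer.camera("top")
for o in rosettes(s,viewer.camera_model("top"),.03):print(np.round(o[:4],0),np.round(w2t(o[4])*1000,1))
sc=viewer.camera("scene");h=cv2.cvtColor(sc,cv2.COLOR_BGR2HSV)
s0=cv2.imread("pics/scene0.png")
for n,(x,y,w,hh) in dict(toggle=(150,232,30,30),cup=(60,225,50,50),lamp=(275,145,30,25)).items():
    print(n,cv2.absdiff(sc,s0)[y:y+hh,x:x+w].mean())
E
```

```text
diff 59 2.707222222222222 1.1419166666666667
[509. 350.  28. 230.] [-182.  -622.3]
[222. 209.  14. 429.] [ -0.2 123.4]
toggle 13.977037037037038
cup 11.535066666666667
lamp 13.028444444444444
```

Request:
step_arm --pt "0 0 0 0 0 0" --pt "0 0 0 0 0 0" --pt "0 0 0 0 0 0" --pt "0 0 0 0 0 0" --pt "0 0 0 0 0 0" --pt "0 0 0 0 0 0" --pt "0 0 0 0 0 0" --pt "0 0 0 0 0 0"

```text
clock: 18.18
ee_pos: [0.5708, -0.0961, 0.1989]
ee_rot: [-2.469, -1.933, -0.005]
contact_force: [0.7, 0.9, 0.6]
gripper_width: 0.0222
```

```bash
python3 - <<'E'
from h import *
a=viewer.camera("wrist");t=viewer.camera("top")
cv2.imwrite("pics/t17.png",cv2.resize(t[165:255,130:300],None,fx=4,fy=4,interpolation=cv2.INTER_CUBIC))
t0=cv2.imread("pics/t15.png")
sc=viewer.camera("scene");s0=cv2.imread("pics/scene0.png");d=cv2.absdiff(sc,s0)
print("blank",d[300:340,60:100].mean(),d[90:110,200:260].mean())
g=lambda i:cv2.cvtColor(i,cv2.COLOR_BGR2GRAY).astype(np.float32)
for n,(x,y,w,hh) in dict(toggle=(145,227,40,40),cup=(60,225,50,50),lamp=(270,140,40,40),blankpink=(105,280,40,40)).items():
    print(n,cv2.phaseCorrelate(g(s0)[y:y+hh,x:x+w].copy(),g(sc)[y:y+hh,x:x+w].copy()))
x=rosettes(t,viewer.camera_model("top"),.03)
for o in x:print(np.round(o[:4],1),np.round(w2t(o[4])*1000,1))
E
```

```text
blank 17.285833333333333 17.843888888888888
toggle ((-0.1325837225238935, -0.10884662081021901), 1.0093319522589446)
cup ((0.017657941040340575, 0.044911446663437715), 1.0034527908325195)
lamp ((-0.04684641378787546, 0.013103565111922677), 0.9947070135176181)
blankpink ((-0.00045641162541087965, 0.07539381754082441), 0.9665670830011368)
[508.4 346.2  22.1 190. ] [-172.4 -620.4]
[222.1 208.9  14.3 437. ] [ -0.3 123.4]
```

View pics/t17.png

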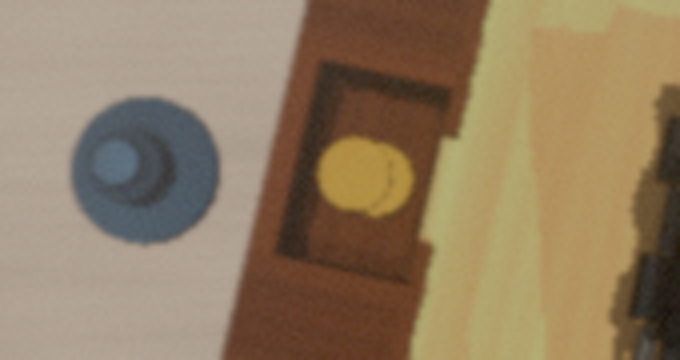

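The brightness change is uniform across the picture, and the toggle, cup and lamp base have shifted less than 0.2 px. The rosettes sit still, stacked well inside the slot, so I'll hand in.

```bash
python3 - <<'E'
from plant import job
print(job.job_done())
E
```

```text
the job is handed in; nothing more can be done
None
```

All three brass rosettes are in the slot, and the job was handed in at about 18 s. I pushed them one at a time with the fingertips held 22 mm apart as a cradle, first the middle one, then the one at tray x −69 mm, then the one at x +63 mm. None was gripped or lifted.

**Last checks:**
- **Rosettes:** the field is empty. They lie stacked and still at about tray (0, 123) mm. In the top view one hides part of the stack, so only two outlines show; I saw each one drop in the wrist pictures.
- **Bystanders:** the toggle, cup and lamp base moved less than 0.2 px between the first and last scene pictures.
- **Forces:** the highest tool force I read between moves was about 4 N, when the fingertips touched the field lightly before the third push.
- **A check that disagreed:** the plain picture difference on the bystanders came out high. Blank bench areas showed the same change, so it was overall brightness. I then compared positions instead.

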